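Balance a welded bracket with disc weights and rider

TASK

Weigh the bracket that lies on the bench balance: put the steel disc weights over the spindle of the empty pan one at a time, lowering each gently down to the pan or onto the disc below, only as many as it takes for that pan to sink. Then nudge the rider back along its bar, pushing its pin lightly without clamping it, until the beam floats level with the pointer midway between its prongs. Leave both brackets and everything else on the bench where they are.

Things in the scene. Friction and masses are not known exactly. Their poses are not given: they have to be found in the camera images.
- balance: Fixed bench balance of painted metal, base 130 x 360 x 22 mm. Origin under the middle of its base, on the bench; z up; y axis along the beam from the load pan (y = -150 mm) to the weight pan (y = +150 mm); the rider bar is on its -x side. Beam pivot 85 mm up. Behind the load pan (x = 135, y = -150 mm) a fixed 90 x 90 mm rest carries the other bracket, which only waits.
- prongs (a point): fixed point midway between two thin upright prongs on a white plate at the far (+x) side of the balance's middle, 203 mm above the bench; the tip of the beam's upright pointer swings here along balance y, and stands midway between the prongs (10 mm apart) when the beam is level
- beam (a joint): beam tilt, rad: 0 level; positive = load pan down, weight pan up; stops at +0.1 and -0.1; starts on +0.1. Pans stay horizontal. Between the stops the beam settles in about 1.5 s at about 0.0015 rad per gram of difference at the pans (some 65 g lays it on a stop). 10 mm of rider travel is worth about 17 g at the pan, so 0.1 rad of tilt is about 38 mm of rider.
- spindle_foot (a point): centre of the weight pan's upper face, at the foot of its upright spindle (moves with the pan, about 117 mm above the bench when level, 15 mm higher or lower on the stops). Pan: flat disc 110 mm across. Spindle: 12 mm diameter, 80 mm tall, the last 7 mm tapering to 7 mm.
- loadpan_top (a point): centre of the load pan's upper face; pan 110 mm across, carries the bracket to be weighed.
- rider: steel rider on the bar 85 mm in front (-x) of the beam. Block 36 mm along y, upright pin on top 12 mm diameter, 40 mm tall; origin half-way up the pin, 135 mm above the bench when level. Slides in balance y from -60 to +60 mm, starts near +60; friction 1.2 N, stays where left. Towards +y it helps the weight pan; at 0 it adds nothing. Never more than 12 N on it: push, do not clamp or ram.
- disc_a_mid (a point): centre, half-way up (18 mm), of one of the two equal steel disc weights (250 g) lying flat on the bench; flange 60 mm across, 10 mm thick, on it a hub 28 mm across (gripped here) up to 36 mm; bore 15 mm right through; axis = z. They stack on the spindle, hub under flange.
- disc_b_mid (a point): centre, half-way up (18 mm), of one of the two equal steel disc weights (250 g) lying flat on the bench; flange 60 mm across, 10 mm thick, on it a hub 28 mm across (gripped here) up to 36 mm; bore 15 mm right through; axis = z. They stack on the spindle, hub under flange.
- weightpan: the weight pan with its spindle (same moving part as spindle_foot); origin on its link to the beam, 32 mm below the pan's upper face. Must not be pressed with more than 25 N.
- bracket_small_mid (a point): small welded angle bracket, plate 55 x 50 x 6 mm with a 36 mm upright, on the load pan or waiting on the rest; point 20 mm above its underside. Somewhere from 200 to 290 g. Not to be touched.
- bracket_big_mid (a point): large welded angle bracket with a rib, plate 66 x 60 x 8 mm with a 42 mm upright, on the load pan or waiting on the rest; point 20 mm above its underside. Somewhere from 445 to 535 g. Not to be touched.
- hammer: bystander: claw-less shop hammer lying on the bench, about 280 mm long; leave alone
- wrench: bystander: open wrench lying on the bench; leave alone
- washer: bystander: plain dark ring washer, 42 mm across, 8 mm thick, bore 20 mm; not a weight; leave alone
- tube_offcut: bystander: square steel tube offcut, 120 x 40 x 40 mm; leave alone
- spray_can: bystander: white can with black cap, 66 mm across, 190 mm tall; leave alone
- carton: bystander: plain cardboard box 120 x 150 x 90 mm; leave alone
- gusset: bystander: steel plate 90 x 90 x 6 mm with a low rib; leave alone
There are look-alikes about, which are no part of the job. Leave any blue or turquoise look-alike of the part that bears disc_b_mid alone.

How it is judged:
On the way:
1. a disc weight sits over the spindle of the empty pan (((horizontal distance between disc_a_mid and spindle_foot below 0.006 m and z of disc_a_mid in the frame of spindle_foot between 0.008 and 0.062 m and angle between disc_a_mid's own z axis and vertical below 0.12 rad) or (horizontal distance between disc_b_mid and spindle_foot below 0.006 m and z of disc_b_mid in the frame of spindle_foot between 0.008 and 0.062 m and angle between disc_b_mid's own z axis and vertical below 0.12 rad))), for 0.2 s.
At the end, for the whole second after the job is handed in: The beam floats at rest within 0.025 rad of level (pointer between its prongs), with one or both disc weights lying flat over the spindle (within 6 mm of its axis, down on the pan or on the other disc), any disc not needed down on the bench, and the bracket still on its pan (((horizontal distance between disc_a_mid and spindle_foot below 0.006 m and z of disc_a_mid in the frame of spindle_foot between 0.008 and 0.062 m and angle between disc_a_mid's own z axis and vertical below 0.12 rad) or (horizontal distance between disc_b_mid and spindle_foot below 0.006 m and z of disc_b_mid in the frame of spindle_foot between 0.008 and 0.062 m and angle between disc_b_mid's own z axis and vertical below 0.12 rad)) and ((horizontal distance between disc_a_mid and spindle_foot below 0.006 m and z of disc_a_mid in the frame of spindle_foot between 0.008 and 0.062 m and angle between disc_a_mid's own z axis and vertical below 0.12 rad) or height (world z) of disc_a_mid below 0.045 m) and ((horizontal distance between disc_b_mid and spindle_foot below 0.006 m and z of disc_b_mid in the frame of spindle_foot between 0.008 and 0.062 m and angle between disc_b_mid's own z axis and vertical below 0.12 rad) or height (world z) of disc_b_mid below 0.045 m) and value of joint beam between -0.025 and 0.025 rad and velocity of joint beam between -0.05 and 0.05 rad/s and horizontal distance between any of bracket_small_mid, bracket_big_mid and loadpan_top below 0.03 m); the robot touches nothing.
It fails at once if the rider is clamped or pushed with more than 12 N (contact force between rider and anything else above 12 N).
It fails at once if the weight pan or its spindle is pressed with more than 25 N (contact force between weightpan and anything else above 25 N).
It fails at once if a bracket is shifted (more than 40 mm, the beam's own swing included) (distance of any of bracket_small_mid, bracket_big_mid from where it was at the start of the episode above 0.04 m).
It fails at once if something else on the bench is moved more than 30 mm (distance of any of hammer, wrench, washer, tube_offcut, spray_can, carton, gusset from where it was at the start of the episode above 0.03 m).
It also fails if it takes over 72 s, if anything falls off the work surface, if the arm or the gripper's body presses on something with over 40 N, if the wrist force passes 120 N, or if a joint passes its speed limit or range.

ROBOT

A 6-joint arm with a two-finger parallel gripper is mounted at the origin on the work surface. World frame = base frame: x ahead of the robot, y to its left, z up, the work surface at z = 0. Lengths are in m, angles in rad, forces in N, time in s.
With the tool pointing down it reaches from about 0.4 to 0.925 m from the base axis. Payload 12.5 kg.
Tool frame: the origin (TCP) lies midway between the tips of the shut fingers; the grasp point (between the pads) lies 19 mm behind it (robot.grip_depth is the distance from the TCP to the grasp point, in m); x points along the fingers, z is the direction in which the jaws open and shut, and the axes are right-handed (so a half turn about x gives the same grasp; the last joint's range is limited). The gripper opens to 95 mm and grips with 3 to 60 N. Pads are 20 mm wide; open, the fingers measure 119 mm over their backs; the gripper's body (75 mm by 180 mm) begins 59 mm behind the grasp point.
Start: joints at [-0.106, 0.491, 1.559, -0, 1.092, -0.106], TCP at [0.625, 0, 0.215] pointing down, gripper open.
Joint ranges: [-3.1, 3.1], [-0.84, 2.19], [0.05, 2.79], [-1.13, 4.28], [0.06, 2.93], [-2.69, 2.69]. Speed limits (rad/s): [2.22, 2.22, 2.79, 3.14, 3.14, 3.14].

INTERFACE

Orientations are given as a rotation vector (axis times angle).
In Python, from bench import robot, viewer, job gives the robot as it stands.
- The arm moves only by the shell command python3 -m creep 'ROWS'. ROWS is JSON, a list of rows, each a list of 3 entries, a list of its own where there are three numbers: the shift along the tool's x, y, z in m, then the turn, a rotation vector about the tool's x, y, z in rad, then the opening, from 0 (shut) to 1 (fully open). In form: [[[tx, ty, tz], [ax, ay, az], gripper], ...]. A call has 1 to 12 rows; each row is the pose to reach, as a shift and turn from the pose commanded when the call began, along the tool's axes at that moment; what a row does not reach only later rows make up. A row lasts 1/10 s, in which the tool goes at most 50 mm and 8.59 degrees, less where a joint would pass 70% of its speed; a pose out of reach is approached as far as the arm can. A call with a gripper value outside its range is refused whole. The fingers move at their own pace and stop on an object; the grip force is fixed at half the most. Time passes only in rows, so rows that repeat a pose let the fingers close. It gives the time, the measured TCP pose, the force and the opening at its end, in the units of the state.
- robot.read_state(): the state, without advancing time (a new reading comes with each control period).
- viewer.capture(name): name is "scene" or "side" or "wrist"; returns the picture (420x560x3 uint8, blue, green, red); there is no depth.
- viewer.get_calibration(name): a dict with "mtx" (3x3 intrinsics, pixels), "origin" and "attitude" of the camera in the world. Camera axes: x right, y up, looking along -z (the intrinsics and any distortion apply to the point x, -y, -z); pixel columns grow to the right and rows downward; lengths in m; the calibration is good to about 2 mm. A picture is of the moment at which its call begins: read the wrist's pose just before it. get_calibration takes no time and is no camera call; for the wrist camera it gives the pose at the moment of the call.
- job.sign_off(): hands the job in, once; it reports no verdict.
The state is a dict: "clock": time; "joint_pos": joint angles; "qd": joint speeds; "joint_efforts": joint torques, N m; "ee_pos": TCP position; "ee_rot": TCP orientation; "contact_force": force on the tool from outside, world axes, zero at the start; "moment": the same for the moment, N m; "gripper_width": finger opening in m.
Only numpy, scipy, OpenCV 4.12 (cv2) and the standard library are available. Lean on these libraries where they do the work, as an engineer would, in place of code of your own. Each camera call takes 0.05 s, during which the arm holds its last target.

## Working session

There is one attempt and no reset: what is moved stays moved. The work goes in short steps, Python scripts to look and compute and a shell command to move; the robot and the scene stay as the last step left them, time stands still between calls to the robot, and variables do not carry over. Pictures are saved under pics/ and viewed, and the job is handed in when it is done.

```bash
ls -la; mkdir -p pics
python3 - <<'E'
from bench import robot, viewer, job
import cv2
s=robot.read_state();print(s)
for n in ["scene","side","wrist"]:
    cv2.imwrite(f"pics/{n}0.png",viewer.capture(n)); print(n,viewer.get_calibration(n))
E
```

```text
total 12
drwxr-xr-x  3 agent agent 4096 Dec  7 14:32 .
drwxr-xr-x 23 root  root  4096 Dec  7 14:32 ..
drwxr-xr-x  2 agent agent 4096 Dec  7 14:32 pics
{'clock': 0.0, 'joint_pos': array([-1.05613255e-01,  4.91568181e-01,  1.55946379e+00, -6.99628659e-05,
        1.09170854e+00, -1.05616934e-01]), 'qd': array([ 0.00163943,  0.00107149, -0.00103572, -0.00052178, -0.00101665,
       -0.00137409]), 'joint_efforts': array([-9.52334158e-04, -6.12640929e+01, -2.58175153e+01,  6.92750537e-02,
        4.83079045e-02, -1.38641695e-05]), 'ee_pos': array([6.24744889e-01, 2.45090117e-05, 2.14051460e-01]), 'ee_rot': array([1.83166707e-05, 1.57194432e+00, 7.48199273e-05]), 'contact_force': array([ 1.03744157, -0.78767332, -0.52119407]), 'moment': array([ 0.03201583, -0.00615739, -0.0219988 ]), 'gripper_width': 0.09523530287017326}
scene {'mtx': array([[493.48110185,   0.        , 279.10554895],
       [  0.        , 493.48110185, 207.09009073],
       [  0.        ,   0.        ,   1.        ]]), 'origin': array([ 1.12866006, -0.45617091,  1.32096669]), 'attitude': array([0.54440222, 0.23750946, 0.77951176])}
side {'mtx': array([[378.94203795,   0.        , 275.03681456],
       [  0.        , 378.94203795, 204.55485847],
       [  0.        ,   0.        ,   1.        ]]), 'origin': array([0.2333022 , 0.79781372, 0.89966155]), 'attitude': array([ 0.2388682 , -1.09542055, -2.49748446])}
wrist {'mtx': array([[354.73161476,   0.        , 281.77923021],
       [  0.        , 354.73161476, 205.98941743],
       [  0.        ,   0.        ,   1.        ]]), 'origin': array([0.62594647, 0.07692447, 0.38416855]), 'attitude': array([-0.27694855,  0.00078958,  0.00068852])}
```

View pics/scene0.png

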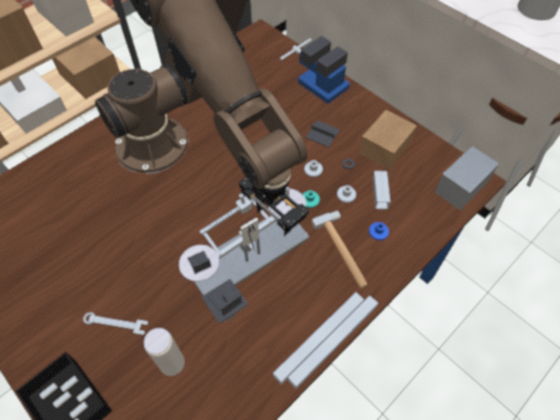

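View pics/side0.png

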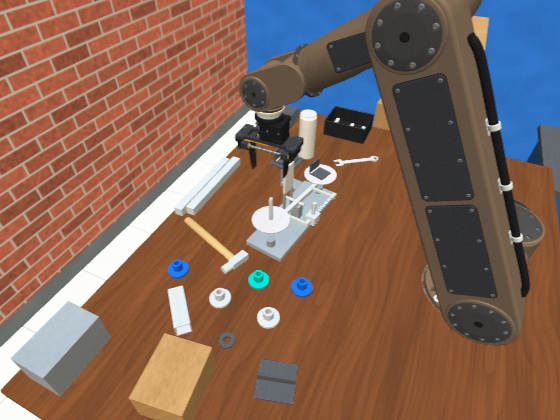

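View pics/wrist0.png

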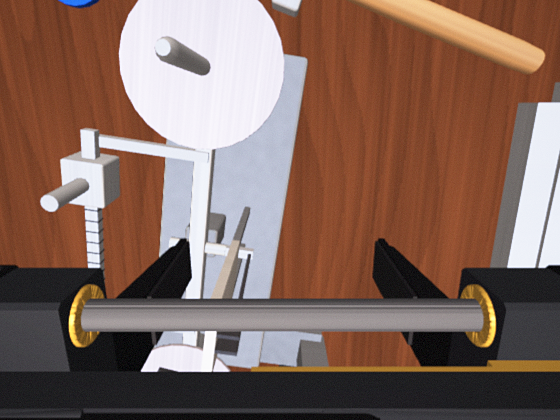

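```bash
cat > h.py <<'E'
import numpy as np, cv2
from scipy.spatial.transform import Rotation as R
from bench import robot, viewer, job
def cal(n):
    c=viewer.get_calibration(n); return c["mtx"],np.array(c["origin"]),R.from_rotvec(c["attitude"]).as_matrix()
def ray(c,px):
    K,o,A=c; x=(px[0]-K[0,2])/K[0,0]; y=(px[1]-K[1,2])/K[1,1]
    d=A@np.array([x,-y,-1.]); return o,d/np.linalg.norm(d)
def onz(c,px,z):
    o,d=ray(c,px); return o+d*(z-o[2])/d[2]
def proj(c,p):
    K,o,A=c; q=A.T@(np.array(p)-o); return np.array([K[0,0]*q[0]/-q[2]+K[0,2], K[1,1]*-q[1]/-q[2]+K[1,2]])
def two(c1,p1,c2,p2):
    o1,d1=ray(c1,p1);o2,d2=ray(c2,p2)
    A=np.stack([d1,-d2],1); t=np.linalg.lstsq(A,o2-o1,rcond=None)[0]
    a=o1+d1*t[0];b=o2+d2*t[1]; return (a+b)/2,np.linalg.norm(a-b)
E
python3 - <<'E'
from h import *
for n,rois in [("scene",[(296,150,332,186),(328,176,365,210)]),("side",[(200,280,240,315),(250,298,288,335)])]:
    im=cv2.imread(f"pics/{n}0.png"); c=cal(n)
    hsv=cv2.cvtColor(im,cv2.COLOR_BGR2HSV)
    m=((hsv[...,1]<70)&(hsv[...,2]>90)).astype(np.uint8)
    for x0,y0,x1,y1 in rois:
        cs,_=cv2.findContours(m[y0:y1,x0:x1],cv2.RETR_EXTERNAL,cv2.CHAIN_APPROX_NONE)
        k=max(cs,key=cv2.contourArea); 
        h=cv2.convexHull(k).reshape(-1,2)+[x0,y0]; e=cv2.fitEllipse(h.astype(np.float32))
        print(n,e, onz(c,e[0],.010))
    cv2.imwrite(f"pics/{n}crop0.png",cv2.resize(im[rois[0][1]-30:rois[1][3]+30,min(r[0] for r in rois)-100:max(r[2] for r in rois)+50],None,fx=3,fy=3,interpolation=cv2.INTER_CUBIC)[:600,:800])
E
```

```text
scene ((313.03778076171875, 168.22076416015625), (17.70091438293457, 19.768901824951172), 99.06751251220703) [0.47425357 0.32157084 0.01      ]
scene ((346.1387634277344, 193.35104370117188), (18.30517578125, 20.549644470214844), 100.79043579101562) [0.6195907  0.32456874 0.01      ]
side ((219.61468505859375, 297.63873291015625), (20.105541229248047, 22.46315574645996), 70.76897430419922) [0.61722619 0.32797972 0.01      ]
side ((267.9812316894531, 317.3198547363281), (21.501930236816406, 22.895715713500977), 84.32209014892578) [0.4715383  0.32532532 0.01      ]
```

View pics/scenecrop0.png

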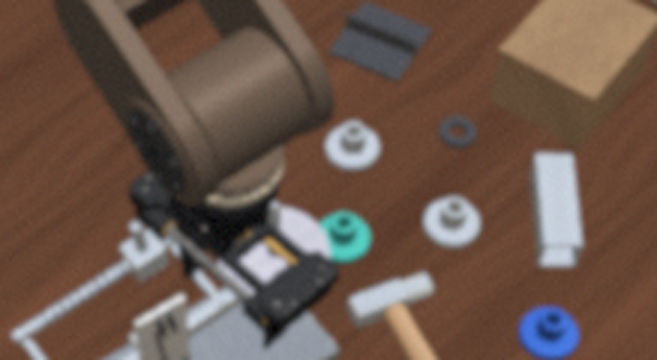

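View pics/sidecrop0.png

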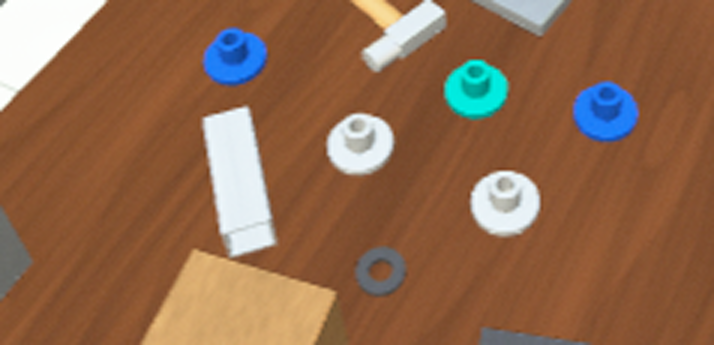

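Run:
```python
from h import *
im=cv2.imread("pics/side0.png"); cv2.imwrite("pics/sb.png",cv2.resize(im[150:260,230:350],None,fx=5,fy=5,interpolation=cv2.INTER_CUBIC))
im=cv2.imread("pics/scene0.png"); cv2.imwrite("pics/scb.png",cv2.resize(im[180:325,170:320],None,fx=4,fy=4,interpolation=cv2.INTER_CUBIC))
w=cal("wrist"); s=cal("scene")
print("spindle tip",onz(w,(163,46),.212)); print("pan",onz(w,(202,70),.132))
print("loadpan",onz(s,(199,262),.102)); print("pin",onz(w,(50,200),.161))
c=cal("side")
for p in [(302,287),(258,279),(178,268),(227,340)]: print(p,onz(c,p,.01))
```

```text
spindle tip [0.57264436 0.10234954 0.212     ]
pan [0.57253738 0.09943368 0.132     ]
loadpan [ 0.52713408 -0.19237395  0.102     ]
pin [0.47482668 0.0174197  0.161     ]
(302, 287) [0.4268807  0.19931989 0.01      ]
(258, 279) [0.55069399 0.22788222 0.01      ]
(178, 268) [0.77999081 0.29334076 0.01      ]
(227, 340) [0.53627542 0.42578175 0.01      ]
```

View pics/sb.png

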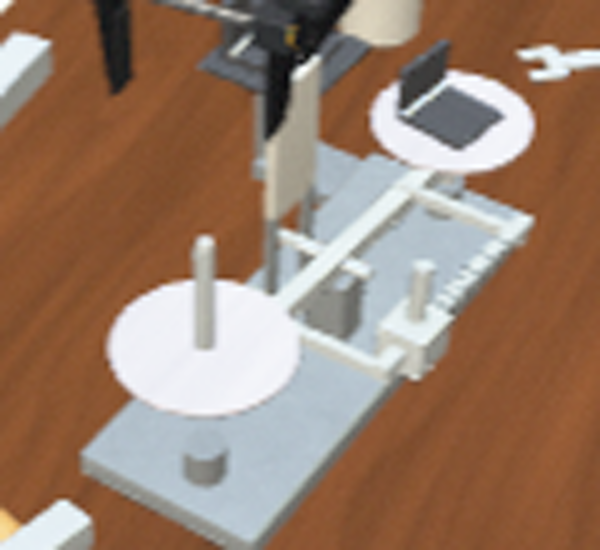

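View pics/scb.png

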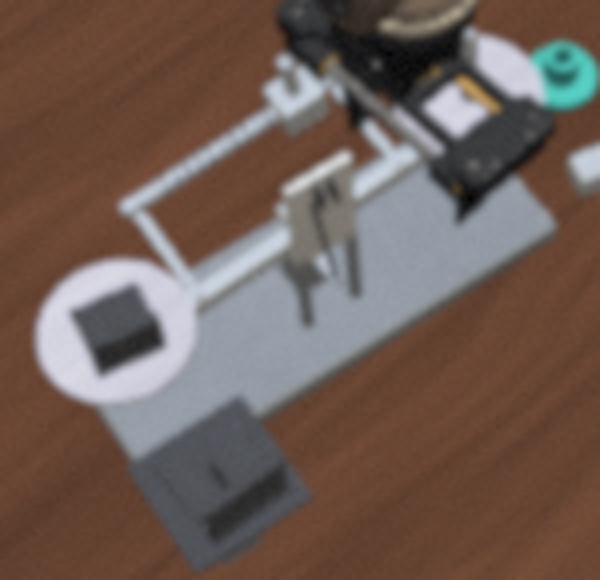

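```bash
python3 -m creep '[[[-0.04,0,0],[0,0,0],0.6],[[-0.04,0.3235,-0.1517],[0,0,0],0.6],[[-0.04,0.3235,-0.1517],[0,0,0],0.6],[[-0.04,0.3235,-0.1517],[0,0,0],0.6],[[-0.04,0.3235,-0.1517],[0,0,0],0.6],[[-0.04,0.3235,-0.1517],[0,0,0],0.6],[[-0.04,0.3235,-0.1517],[0,0,0],0.6],[[-0.04,0.3235,-0.1517],[0,0,0],0.6],[[-0.04,0.3235,-0.1517],[0,0,0],0.6],[[0.01,0.3235,-0.1517],[0,0,0],0.6],[[0.05,0.3235,-0.1517],[0,0,0],0.6],[[0.08,0.3235,-0.1517],[0,0,0],0.6]]'
python3 -m creep '[[[0,0,0],[0,0,0],0.6],[[0,0,0],[0,0,0],0.6],[[0,0,0],[0,0,0],0.6]]'
python3 - <<'E'
from h import *
s=robot.read_state();print(s["ee_pos"],s["ee_rot"],s["gripper_width"],s["contact_force"])
c=cal("wrist");im=viewer.capture("wrist"); cv2.imwrite("pics/w1.png",im)
cv2.imwrite("pics/scene1.png",viewer.capture("scene"))
print(proj(c,[.473,.3235,.036]))
E
```

```text
clock: 1.35
ee_pos: [0.4727, 0.3228, 0.1323]
ee_rot: [-0.001, 1.572, -0.001]
contact_force: [-0.1, 0.2, 0.1]
gripper_width: 0.057
clock: 1.65
ee_pos: [0.4743, 0.3237, 0.1364]
ee_rot: [0.001, 1.568, 0.001]
contact_force: [0.8, 0.1, 0.2]
gripper_width: 0.0569
[0.47425445 0.32370277 0.13637805] [1.15980433e-03 1.56845248e+00 6.79318665e-04] 0.056863255253947934 [0.77868986 0.14122539 0.23179288]
[278.63423636 206.38322045]
```

View pics/w1.png

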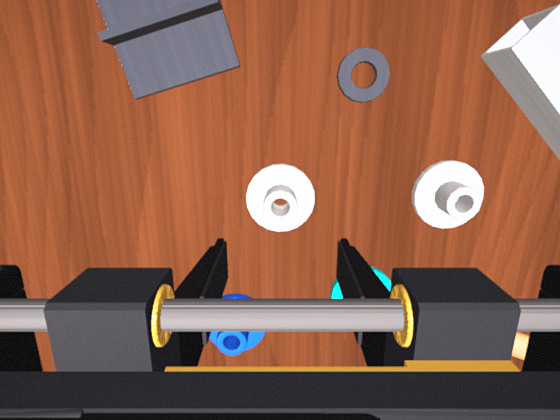

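View pics/scene1.png

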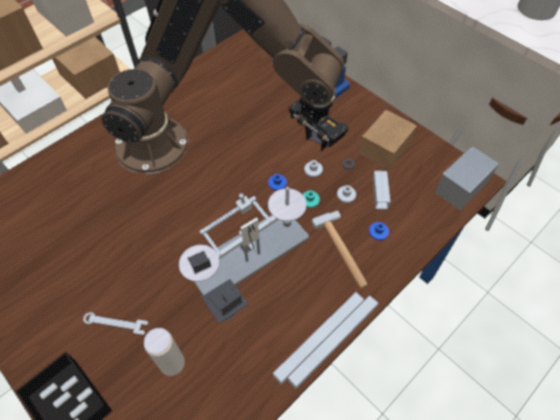

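Run:
```python
from h import *
im=cv2.imread("pics/w1.png"); c=cal("wrist")
hsv=cv2.cvtColor(im,cv2.COLOR_BGR2HSV); m=((hsv[...,1]<60)&(hsv[...,2]>90)).astype(np.uint8)
for x0,y0,x1,y1 in [(235,150,325,242),(400,150,500,242)]:
    cs,_=cv2.findContours(m[y0:y1,x0:x1],cv2.RETR_EXTERNAL,cv2.CHAIN_APPROX_NONE)
    k=max(cs,key=cv2.contourArea); h=cv2.convexHull(k).reshape(-1,2)+[x0,y0]; e=cv2.fitEllipse(h.astype(np.float32)); print(e,onz(c,e[0],.010))
cv2.imwrite("pics/w1c.png",cv2.resize(im[150:250,230:500],None,fx=3,fy=3,interpolation=cv2.INTER_CUBIC))
im=cv2.imread("pics/scene1.png"); cv2.imwrite("pics/s1c.png",cv2.resize(im[170:250,220:330],None,fx=7,fy=7,interpolation=cv2.INTER_CUBIC))
```

```text
((280.0340576171875, 197.48545837402344), (67.80374908447266, 69.13465118408203), 90.92975616455078) [0.47384317 0.32414901 0.01      ]
((447.65045166015625, 193.9347686767578), (66.76171875, 73.48246765136719), 65.65118408203125) [0.61816927 0.32727453 0.01      ]
```

View pics/s1c.png

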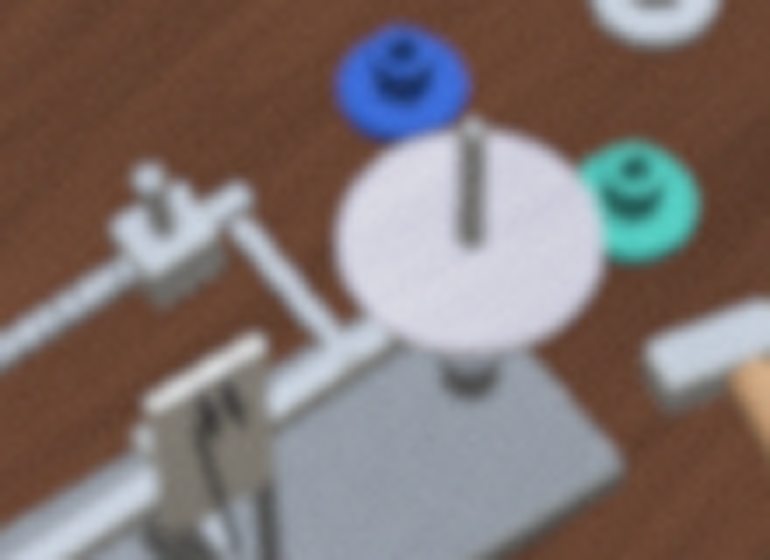

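View pics/w1c.png

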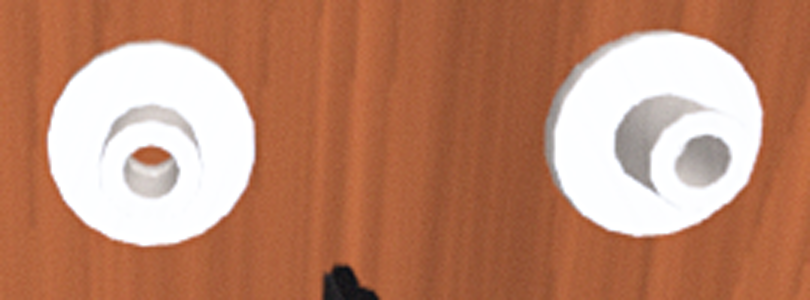

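Run:
```python
from h import *
c=cal("wrist"); print(onz(c,(280.3,205),.036), onz(c,(230+701/3,150+160/3),.036))
s=cal("scene"); d=cal("side")
print("tip scene",onz(s,(220+473/7,170+124/7),.212),"foot",onz(s,(220+472/7,170+242/7),.132), "pan",onz(s,(220+470/7,170+240/7),.132))
print("side tip",onz(d,(230+205/5,150+240/5),.212),onz(d,(230+206/5,150+346/5),.132))
print("two",two(s,(220+473/7,170+124/7),d,(230+205/5,150+240/5)))
print("pin top",onz(s,(220+148/7,170+178/7),.161),onz(d,(230+424/5,150+265/5),.161))
```

```text
[0.47411414 0.32469873 0.036     ] [0.61924485 0.32603    0.036     ]
tip scene [0.57315461 0.10272712 0.212     ] foot [0.57536684 0.10096723 0.132     ] pan [0.57408649 0.10106757 0.132     ]
side tip [0.56894694 0.10284591 0.212     ] [0.56794334 0.10411542 0.132     ]
two (array([0.57092138, 0.10262075, 0.21061704]), np.float64(0.003422890514405939))
pin top [0.47460765 0.01450646 0.161     ] [0.47019202 0.01643406 0.161     ]
```

```bash
python3 -m creep '[[[0.04,0.001,0],[0,0,0],0.6],[[0.08,0.001,0],[0,0,0],0.6],[[0.1,0.001,0],[0,0,0],0.6],[[0.11,0.001,0],[0,0,0],0.6],[[0.118,0.001,0],[0,0,0],0.6],[[0.118,0.001,0],[0,0,0],0.6],[[0.118,0.001,0],[0,0,0],0.6]]'
python3 - <<'E'
from h import *
for i in range(3):
  s=robot.read_state();print(s["ee_pos"],s["ee_rot"],s["contact_force"])
im=viewer.capture("wrist"); cv2.imwrite("pics/w2.png",im)
E
```

```text
clock: 2.45
ee_pos: [0.4739, 0.3248, 0.0177]
ee_rot: [0.001, 1.569, 0.001]
contact_force: [0.3, 0.3, 1.1]
gripper_width: 0.0569
[0.47386765 0.32480345 0.01767597] [5.80154777e-04 1.56931448e+00 5.66508877e-04] [0.34920209 0.29255097 1.09799151]
[0.47386765 0.32480345 0.01767597] [5.80154777e-04 1.56931448e+00 5.66508877e-04] [0.34920209 0.29255097 1.09799151]
[0.47386765 0.32480345 0.01767597] [5.80154777e-04 1.56931448e+00 5.66508877e-04] [0.34920209 0.29255097 1.09799151]
```

View pics/w2.png

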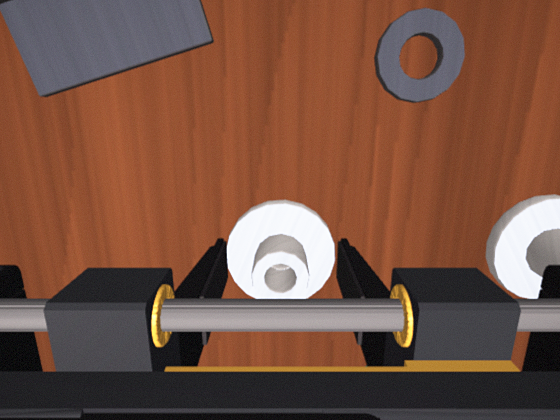

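```bash
python3 -m creep '[[[0.004,0,0],[0,0,0],0.6],[[0.004,0,0],[0,0,0],0.6],[[0.004,0,0],[0,0,0],0.45],[[0.004,0,0],[0,0,0],0.3],[[0.004,0,0],[0,0,0],0.2],[[0.004,0,0],[0,0,0],0.2],[[0.004,0,0],[0,0,0],0.2],[[0.004,0,0],[0,0,0],0.2]]'
python3 -m creep '[[[0,0,0],[0,0,0],0.2],[[-0.005,0,0],[0,0,0],0.2],[[-0.015,0,0],[0,0,0],0.2],[[-0.02,0,0],[0,0,0],0.2],[[-0.02,0,0],[0,0,0],0.2],[[-0.02,0,0],[0,0,0],0.2]]'
python3 - <<'E'
from h import *
im=viewer.capture("wrist"); cv2.imwrite("pics/w3.png",im)
E
```

```text
clock: 3.3
ee_pos: [0.4733, 0.3245, 0.0127]
ee_rot: [-0.0, 1.571, -0.0]
contact_force: [0.4, -1.3, 0.9]
gripper_width: 0.0281
clock: 3.9
ee_pos: [0.4734, 0.3245, 0.0329]
ee_rot: [0.0, 1.57, 0.0]
contact_force: [0.3, 0.1, -2.4]
gripper_width: 0.0276
```

View pics/w3.png

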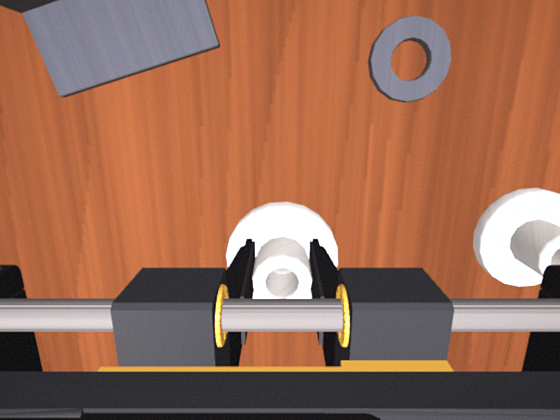

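```bash
python3 -m creep '[[[-0.05,0,0],[0,0,0],0.2],[[-0.1,0,0],[0,0,0],0.2],[[-0.15,0,0],[0,0,0],0.2],[[-0.19,-0.02,0.01],[0,0,0],0.2],[[-0.22,-0.06,0.02],[0,0,0],0.2],[[-0.22,-0.1,0.035],[0,0,0],0.2],[[-0.22,-0.14,0.05],[0,0,0],0.2],[[-0.22,-0.18,0.065],[0,0,0],0.2],[[-0.22,-0.22,0.08],[0,0,0],0.2],[[-0.22,-0.25,0.09],[0,0,0],0.2],[[-0.22,-0.272,0.0986],[0,0,0],0.2],[[-0.22,-0.272,0.0986],[0,0,0],0.2]]'
python3 -m creep '[[[0,0,0],[0,0,0],0.2],[[0,0,0],[0,0,0],0.2],[[0,0,0],[0,0,0],0.2],[[0,0,0],[0,0,0],0.2]]'
python3 - <<'E'
from h import *
s=robot.read_state();print(s["ee_pos"],s["ee_rot"]); c=cal("wrist");im=viewer.capture("wrist"); cv2.imwrite("pics/w4.png",im)
print(c[1]-s["ee_pos"], proj(c,[.572,.1025,.212]))
E
```

```text
clock: 5.15
ee_pos: [0.5725, 0.05, 0.252]
ee_rot: [0.002, 1.571, -0.003]
contact_force: [-0.5, 0.2, -2.5]
gripper_width: 0.0279
clock: 5.55
ee_pos: [0.5717, 0.0533, 0.2527]
ee_rot: [-0.001, 1.571, 0.001]
contact_force: [0.2, -0.9, -3.3]
gripper_width: 0.0278
[0.57169324 0.05328566 0.25271466] [-8.41504192e-04  1.57070127e+00  8.82681588e-04]
[0.0008893  0.07688754 0.16995811] [280.69949902 153.68229882]
```

View pics/w4.png

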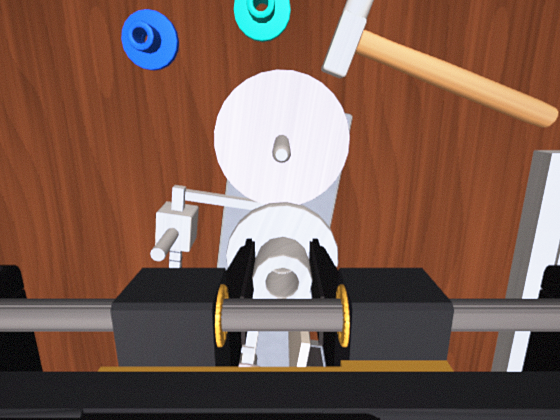

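Run:
```python
from h import *
im=cv2.imread("pics/w4.png"); c=cal("wrist"); s=robot.read_state(); t=s["ee_pos"]
a=cv2.resize(im[120:190,240:330],None,fx=5,fy=5,interpolation=cv2.INTER_CUBIC); b=cv2.resize(im[250:310,240:330],None,fx=5,fy=5,interpolation=cv2.INTER_CUBIC)
cv2.imwrite("pics/w4c.png",np.vstack([a,b])[:600])
```

```text
(no output)
```

View pics/w4c.png

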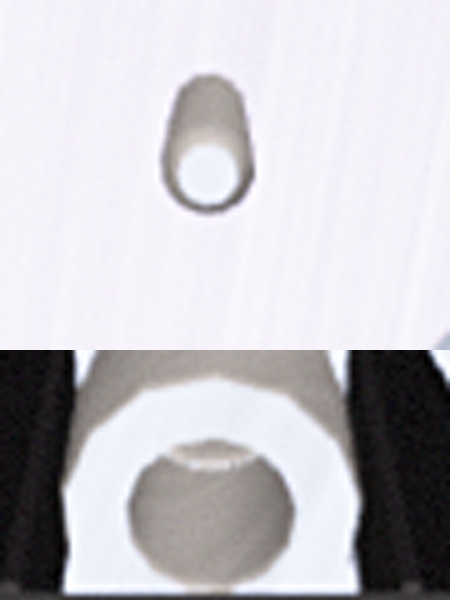

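Run:
```python
from h import *
c=cal("wrist"); t=robot.read_state()["ee_pos"]
im=cv2.imread("pics/w4.png"); hsv=cv2.cvtColor(im,cv2.COLOR_BGR2HSV)
print("t",t,"bore",onz(c,(282.4,282.4),t[2]+.0233)-t)
for z in(.209,.212,.215): print("tip",onz(c,(281.4,154.8),z)-t)
m=((hsv[...,1]<40)&(hsv[...,2]>200)).astype(np.uint8); m[195:]=0
cs,_=cv2.findContours(m,cv2.RETR_EXTERNAL,cv2.CHAIN_APPROX_NONE); k=max(cs,key=cv2.contourArea).reshape(-1,2); k=k[(k[:,1]<190)]
e=cv2.fitEllipse(k.astype(np.float32)); print(e,onz(c,e[0],.132)-t)
```

```text
t [0.57173797 0.0531746  0.25272998] bore [ 0.00131306 -0.00118611  0.0233    ]
tip [ 0.00073177  0.04813923 -0.04372998]
tip [ 0.00073408  0.04854275 -0.04072998]
tip [ 0.00073639  0.04894628 -0.03772998]
((281.4744873046875, 139.3146514892578), (135.0193634033203, 139.8402099609375), 0.20562615990638733) [ 0.0007173   0.05028836 -0.12072998]
```

```bash
python3 -m creep '[[[0,0.02,0],[0,0,0],0.2],[[0,0.04,-0.0003],[0,0,0],0.2],[[0,0.0495,-0.0004],[0,0,0],0.2],[[0.01,0.0495,-0.0004],[0,0,0],0.2],[[0.02,0.0495,-0.0004],[0,0,0],0.2],[[0.022,0.0495,-0.0004],[0,0,0],0.2],[[0.022,0.0495,-0.0004],[0,0,0],0.2],[[0.022,0.0495,-0.0004],[0,0,0],0.2],[[0.022,0.0495,-0.0004],[0,0,0],0.2]]'
python3 - <<'E'
from h import *
im=viewer.capture("side"); cv2.imwrite("pics/sd5.png",cv2.resize(im[130:270,200:340],None,fx=4,fy=4,interpolation=cv2.INTER_CUBIC))
im=viewer.capture("wrist"); cv2.imwrite("pics/w5.png",im)
print(robot.read_state()["ee_pos"],robot.read_state()["contact_force"])
E
```

```text
clock: 6.5
ee_pos: [0.5717, 0.1017, 0.2309]
ee_rot: [0.0, 1.57, -0.0]
contact_force: [0.2, 1.1, -2.6]
gripper_width: 0.0278
[0.57163214 0.10185025 0.23093983] [-0.86066833 -0.18568935 -2.45792064]
```

View pics/sd5.png

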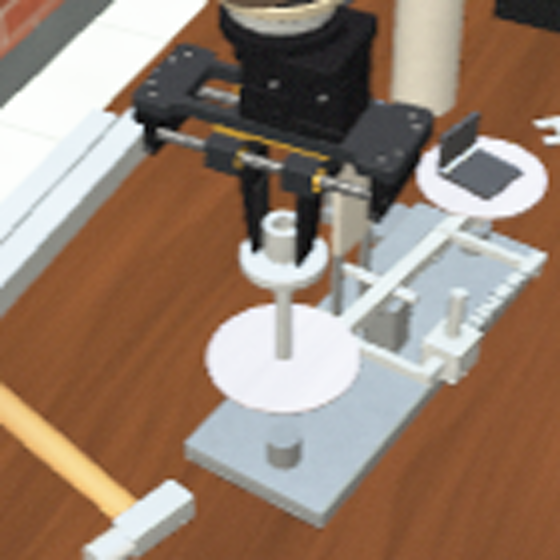

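View pics/w5.png

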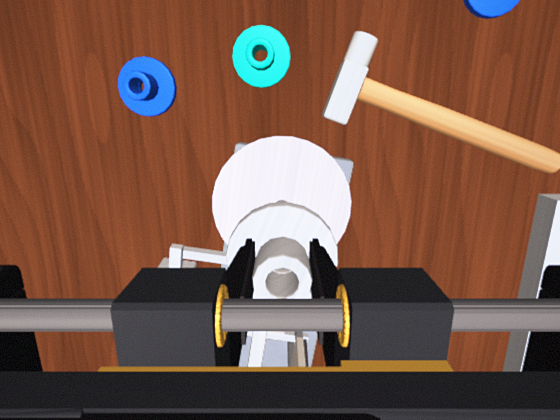

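```bash
python3 -m creep '[[[0.003,0,0],[0,0,0],0.2],[[0.006,0,0],[0,0,0],0.2],[[0.006,0,0],[0,0,0],0.2],[[0.006,0,0],[0,0,0],0.2]]'
python3 -m creep '[[[0.003,0,0],[0,0,0],0.2],[[0.006,0,0],[0,0,0],0.2],[[0.006,0,0],[0,0,0],0.2]]'
python3 -m creep '[[[0.003,0,0],[0,0,0],0.2],[[0.003,0,0],[0,0,0],0.2]]'
python3 - <<'E'
from h import *
im=viewer.capture("wrist"); cv2.imwrite("pics/w6.png",im[130:340,150:430])
E
```

```text
clock: 7.0
ee_pos: [0.5715, 0.102, 0.2245]
ee_rot: [-0.0, 1.571, -0.0]
contact_force: [0.7, 0.5, -2.7]
gripper_width: 0.0279
clock: 7.3
ee_pos: [0.5713, 0.102, 0.2181]
ee_rot: [-0.0, 1.572, -0.0]
contact_force: [0.6, -0.4, -2.4]
gripper_width: 0.028
clock: 7.5
ee_pos: [0.5714, 0.1021, 0.2153]
ee_rot: [0.0, 1.571, -0.0]
contact_force: [0.8, 1.0, -1.8]
gripper_width: 0.0275
```

View pics/w6.png

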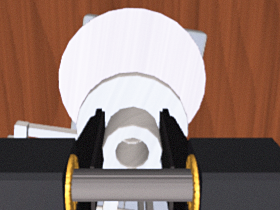

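```bash
python3 -m creep '[[[0.003,0,0],[0,0,0],0.2],[[0.006,0,0],[0,0,0],0.2],[[0.006,0,0],[0,0,0],0.2]]'
python3 -m creep '[[[0.003,0,0],[0,0,0],0.2],[[0.006,0,0],[0,0,0],0.2],[[0.006,0,0],[0,0,0],0.2]]'
python3 -m creep '[[[0.003,0,0],[0,0,0],0.2],[[0.006,0,0],[0,0,0],0.2],[[0.006,0,0],[0,0,0],0.2]]'
python3 -m creep '[[[0.003,0,0],[0,0,0],0.2],[[0.006,0,0],[0,0,0],0.2],[[0.006,0,0],[0,0,0],0.2]]'
python3 - <<'E'
from h import *
im=viewer.capture("wrist"); cv2.imwrite("pics/w7.png",cv2.resize(im[210:330,200:370],None,fx=4,fy=4,interpolation=cv2.INTER_CUBIC))
E
```

```text
clock: 7.85
ee_pos: [0.5714, 0.1021, 0.2092]
ee_rot: [-0.0, 1.571, 0.0]
contact_force: [0.3, 1.1, -3.0]
gripper_width: 0.0277
clock: 8.15
ee_pos: [0.5714, 0.102, 0.2032]
ee_rot: [0.0, 1.571, -0.0]
contact_force: [0.1, 1.0, -2.5]
gripper_width: 0.028
clock: 8.45
ee_pos: [0.5714, 0.102, 0.1972]
ee_rot: [-0.0, 1.571, -0.0]
contact_force: [-0.4, 0.8, -3.4]
gripper_width: 0.0276
clock: 8.75
ee_pos: [0.5715, 0.1022, 0.1913]
ee_rot: [0.0, 1.571, 0.0]
contact_force: [0.1, 2.5, -0.8]
gripper_width: 0.0276
```

View pics/w7.png

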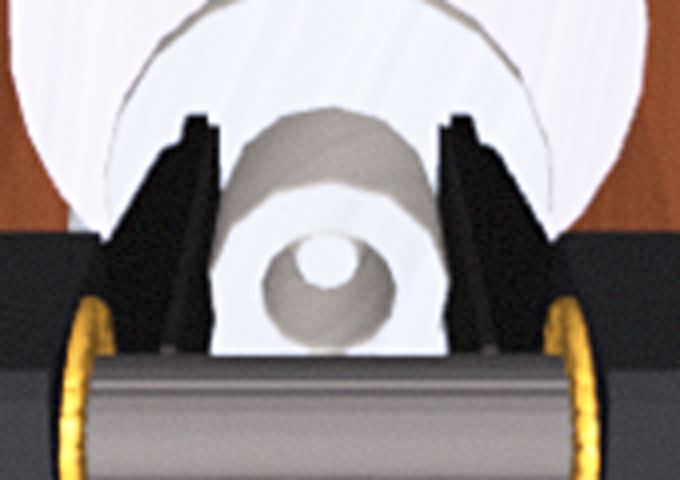

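```bash
python3 -m creep '[[[0,0.0008,0],[0,0,0],0.2],[[0,0.0015,0],[0,0,0],0.2],[[0.003,0.0015,0],[0,0,0],0.2],[[0.003,0.0015,0],[0,0,0],0.2]]'
python3 -m creep '[[[0.003,0,0],[0,0,0],0.2],[[0.006,0,0],[0,0,0],0.2],[[0.006,0,0],[0,0,0],0.2]]'
python3 - <<'E'
from h import *
im=viewer.capture("wrist"); cv2.imwrite("pics/w8.png",cv2.resize(im[210:330,200:370],None,fx=4,fy=4,interpolation=cv2.INTER_CUBIC))
E
```

```text
clock: 9.2
ee_pos: [0.5714, 0.1034, 0.1882]
ee_rot: [-0.0, 1.571, -0.0]
contact_force: [-0.4, -0.4, -2.8]
gripper_width: 0.0277
clock: 9.5
ee_pos: [0.5713, 0.1035, 0.1821]
ee_rot: [-0.0, 1.572, -0.0]
contact_force: [0.1, -0.3, -2.7]
gripper_width: 0.028
```

View pics/w8.png

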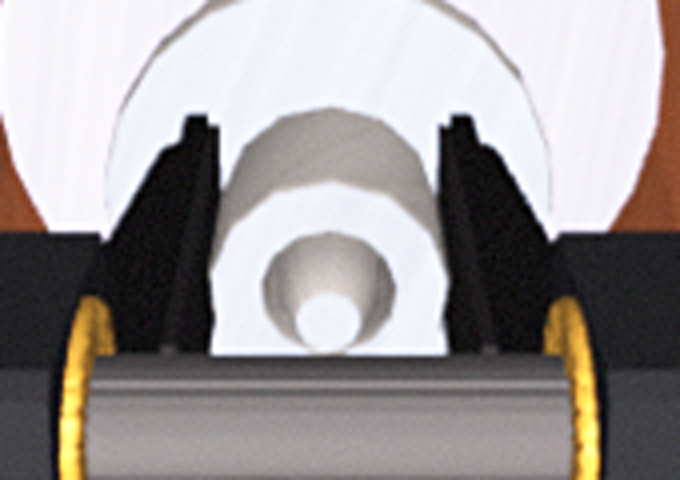

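```bash
python3 -m creep '[[[0.004,0,0],[0,0,0],0.2],[[0.008,0,0],[0,0,0],0.2],[[0.012,0,0],[0,0,0],0.2],[[0.016,0,0],[0,0,0],0.2],[[0.016,0,0],[0,0,0],0.2]]'
python3 -m creep '[[[0.004,0,0],[0,0,0],0.2],[[0.008,0,0],[0,0,0],0.2],[[0.012,0,0],[0,0,0],0.2],[[0.014,0,0],[0,0,0],0.2],[[0.014,0,0],[0,0,0],0.2]]'
python3 -m creep '[[[0.002,0,0],[0,0,0],0.2],[[0.003,0,0],[0,0,0],0.2],[[0.003,0,0],[0,0,0],0.2]]'
python3 -m creep '[[[0.001,0,0],[0,0,0],0.2],[[0.002,0,0],[0,0,0],0.2],[[0.002,0,0],[0,0,0],0.2]]'
python3 - <<'E'
from h import *
im=viewer.capture("side"); cv2.imwrite("pics/sd9.png",cv2.resize(im[130:270,200:340],None,fx=4,fy=4,interpolation=cv2.INTER_CUBIC))
E
```

```text
clock: 10.05
ee_pos: [0.5712, 0.1035, 0.1659]
ee_rot: [-0.0, 1.572, -0.0]
contact_force: [-0.1, -0.5, -2.4]
gripper_width: 0.0276
clock: 10.55
ee_pos: [0.5714, 0.1035, 0.1523]
ee_rot: [-0.0, 1.571, -0.0]
contact_force: [-0.1, -0.2, -3.0]
gripper_width: 0.0275
clock: 10.85
ee_pos: [0.5715, 0.1035, 0.1496]
ee_rot: [-0.0, 1.571, -0.0]
contact_force: [-0.2, 0.1, -2.6]
gripper_width: 0.0278
clock: 11.15
ee_pos: [0.5715, 0.1035, 0.1475]
ee_rot: [-0.0, 1.571, -0.0]
contact_force: [0.1, 0.5, -2.2]
gripper_width: 0.0277
```

View pics/sd9.png

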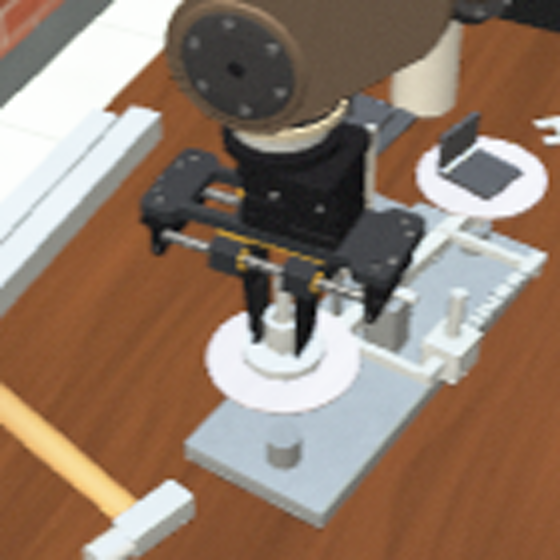

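```bash
python3 -m creep '[[[0.001,0,0],[0,0,0],0.2],[[0.001,0,0],[0,0,0],0.2]]'
python3 -m creep '[[[0.001,0,0],[0,0,0],0.2],[[0.001,0,0],[0,0,0],0.2]]'
python3 -m creep '[[[0.001,0,0],[0,0,0],0.2],[[0.001,0,0],[0,0,0],0.2]]'
```

```text
clock: 11.4
ee_pos: [0.5715, 0.1035, 0.1466]
ee_rot: [-0.0, 1.571, -0.0]
contact_force: [0.2, 0.4, -2.5]
gripper_width: 0.0278
clock: 11.6
ee_pos: [0.5715, 0.1035, 0.1455]
ee_rot: [0.0, 1.571, -0.0]
contact_force: [1.0, -0.3, -3.7]
gripper_width: 0.0276
clock: 11.8
ee_pos: [0.5716, 0.1035, 0.1446]
ee_rot: [0.0, 1.571, -0.0]
contact_force: [0.0, 0.1, -2.0]
gripper_width: 0.0279
```

```bash
python3 -m creep '[[[0.0005,0,0],[0,0,0],0.2],[[0.0005,0,0],[0,0,0],0.2]]'
python3 -m creep '[[[0.0005,0,0],[0,0,0],0.2],[[0.0005,0,0],[0,0,0],0.2]]'
python3 -m creep '[[[0.0005,0,0],[0,0,0],0.2],[[0.0005,0,0],[0,0,0],0.2]]'
```

```text
clock: 12.0
ee_pos: [0.5715, 0.1035, 0.1442]
ee_rot: [0.0, 1.571, 0.0]
contact_force: [-0.5, 0.0, -2.0]
gripper_width: 0.0283
clock: 12.2
ee_pos: [0.5716, 0.1036, 0.1436]
ee_rot: [0.0, 1.571, 0.0]
contact_force: [-0.6, -0.2, -1.4]
gripper_width: 0.0276
clock: 12.4
ee_pos: [0.5715, 0.1035, 0.1431]
ee_rot: [0.0, 1.571, -0.0]
contact_force: [0.1, 0.6, -1.3]
gripper_width: 0.0279
```

```bash
python3 -m creep '[[[0.0007,0,0],[0,0,0],0.2],[[0.0007,0,0],[0,0,0],0.2],[[0.0007,0,0],[0,0,0],0.2]]'
python3 -m creep '[[[0.0007,0,0],[0,0,0],0.2],[[0.0007,0,0],[0,0,0],0.2],[[0.0007,0,0],[0,0,0],0.2]]'
python3 - <<'E'
from h import *
im=viewer.capture("scene"); cv2.imwrite("pics/s10.png",cv2.resize(im[170:290,180:330],None,fx=5,fy=5,interpolation=cv2.INTER_CUBIC))
im=viewer.capture("side"); cv2.imwrite("pics/sd10.png",cv2.resize(im[170:260,230:340],None,fx=6,fy=6,interpolation=cv2.INTER_CUBIC))
E
```

```text
clock: 12.7
ee_pos: [0.5715, 0.1035, 0.1424]
ee_rot: [-0.0, 1.571, -0.0]
contact_force: [-0.1, 0.5, -1.5]
gripper_width: 0.028
clock: 13.0
ee_pos: [0.5715, 0.1035, 0.1417]
ee_rot: [-0.0, 1.571, -0.0]
contact_force: [-0.8, 1.0, -1.1]
gripper_width: 0.0277
```

View pics/s10.png

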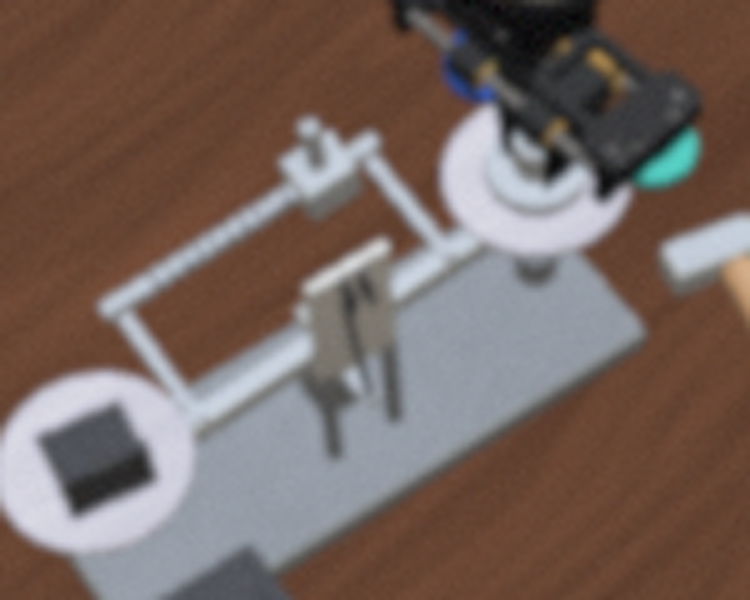

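View pics/sd10.png

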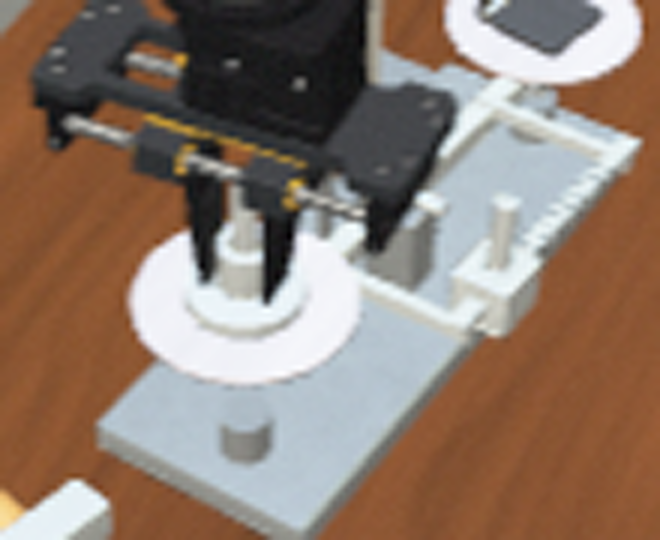

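```bash
python3 -m creep '[[[0.001,0,0],[0,0,0],0.2],[[0.002,0,0],[0,0,0],0.2],[[0.003,0,0],[0,0,0],0.2],[[0.004,0,0],[0,0,0],0.2],[[0.005,0,0],[0,0,0],0.2],[[0.006,0,0],[0,0,0],0.2],[[0.006,0,0],[0,0,0],0.2],[[0.006,0,0],[0,0,0],0.2]]'
python3 -m creep '[[[0.001,0,0],[0,0,0],0.2],[[0.002,0,0],[0,0,0],0.2],[[0.003,0,0],[0,0,0],0.2],[[0.004,0,0],[0,0,0],0.2],[[0.005,0,0],[0,0,0],0.2],[[0.006,0,0],[0,0,0],0.2],[[0.006,0,0],[0,0,0],0.2],[[0.006,0,0],[0,0,0],0.2]]'
python3 - <<'E'
from h import *
im=viewer.capture("scene"); cv2.imwrite("pics/s11.png",cv2.resize(im[170:290,180:330],None,fx=5,fy=5,interpolation=cv2.INTER_CUBIC))
E
```

```text
clock: 13.9
ee_pos: [0.5715, 0.1035, 0.1357]
ee_rot: [-0.0, 1.571, -0.0]
contact_force: [0.3, -0.0, 0.2]
gripper_width: 0.0275
clock: 14.7
ee_pos: [0.5715, 0.1035, 0.1297]
ee_rot: [-0.0, 1.571, -0.0]
contact_force: [0.9, 1.0, -0.6]
gripper_width: 0.0275
```

View pics/s11.png

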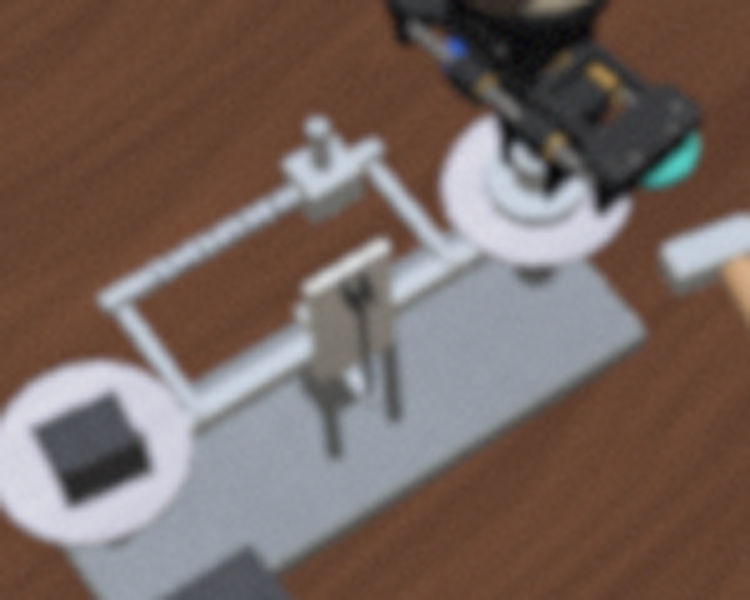

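```bash
python3 -m creep '[[[0.001,0,0],[0,0,0],0.2],[[0.002,0,0],[0,0,0],0.2],[[0.003,0,0],[0,0,0],0.2],[[0.004,0,0],[0,0,0],0.2],[[0.005,0,0],[0,0,0],0.2],[[0.006,0,0],[0,0,0],0.2],[[0.006,0,0],[0,0,0],0.2],[[0.006,0,0],[0,0,0],0.2]]'
python3 -m creep '[[[0,0,0],[0,0,0],0.32],[[0,0,0],[0,0,0],0.34],[[0,0,0],[0,0,0],0.38],[[0,0,0],[0,0,0],0.42],[[0,0,0],[0,0,0],0.46],[[0,0,0],[0,0,0],0.5],[[0,0,0],[0,0,0],0.5],[[0,0,0],[0,0,0],0.5]]'
python3 - <<'E'
from h import *
im=viewer.capture("side"); cv2.imwrite("pics/sd12.png",cv2.resize(im[170:260,230:340],None,fx=6,fy=6,interpolation=cv2.INTER_CUBIC))
E
```

```text
clock: 15.55
ee_pos: [0.5715, 0.1034, 0.1237]
ee_rot: [-0.0, 1.571, -0.0]
contact_force: [-0.1, -0.5, -0.9]
gripper_width: 0.0276
clock: 16.35
ee_pos: [0.5715, 0.1035, 0.1238]
ee_rot: [0.0, 1.571, -0.0]
contact_force: [0.4, -0.6, 0.1]
gripper_width: 0.0474
```

View pics/sd12.png

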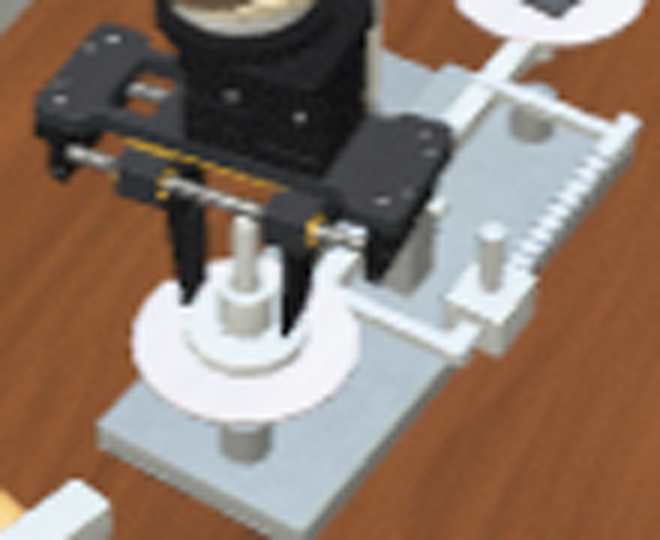

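```bash
python3 -m creep '[[[-0.02,0,0],[0,0,0],0.5],[[-0.05,0,0],[0,0,0],0.5],[[-0.09,0,0],[0,0,0],0.5],[[-0.126,0,0],[0,0,0],0.5],[[-0.126,0,0],[0,0,0],0.5]]'
python3 -m creep '[[[0,0,-0.03],[-0.14,0,0],0],[[0,-0.02,-0.06],[-0.28,0,0],0],[[0,-0.0375,-0.09],[-0.42,0,0],0],[[0,-0.0375,-0.09],[-0.56,0,0],0],[[0,-0.0375,-0.09],[-0.7,0,0],0],[[0,-0.0375,-0.09],[-0.84,0,0],0],[[0,-0.0375,-0.09],[-0.98,0,0],0],[[0,-0.0375,-0.09],[-1.12,0,0],0],[[0,-0.0375,-0.09],[-1.26,0,0],0],[[0,-0.0375,-0.09],[-1.4,0,0],0],[[0,-0.0375,-0.09],[-1.416,0,0],0],[[0,-0.0375,-0.09],[-1.416,0,0],0]]'
python3 - <<'E'
from h import *
for n in ["scene","side","wrist"]:
    im=viewer.capture(n); cv2.imwrite(f"pics/{n}13.png",im)
s=robot.read_state(); print(s["ee_pos"],s["joint_pos"]); print(R.from_rotvec(s["ee_rot"]).as_matrix())
im=cv2.imread("pics/scene13.png"); cv2.imwrite("pics/s13.png",cv2.resize(im[170:290,180:330],None,fx=5,fy=5,interpolation=cv2.INTER_CUBIC))
im=cv2.imread("pics/side13.png");cv2.imwrite("pics/sd13.png",cv2.resize(im[150:260,230:350],None,fx=5,fy=5,interpolation=cv2.INTER_CUBIC))
E
```

```text
clock: 16.9
ee_pos: [0.5731, 0.1037, 0.2545]
ee_rot: [0.0, 1.563, 0.0]
contact_force: [0.1, 0.7, -0.8]
gripper_width: 0.0475
clock: 18.1
ee_pos: [0.4814, 0.066, 0.2494]
ee_rot: [-1.092, 1.28, 1.092]
contact_force: [0.5, 0.2, 0.1]
gripper_width: 0.0003
[0.48147454 0.06601114 0.24961611] [ 2.23950797e-04  2.53906355e-01  1.84162132e+00  1.40896245e-05
  1.04613274e+00 -1.41325448e+00]
[[-6.77612750e-05 -9.87649932e-01  1.56676763e-01]
 [ 1.21792896e-05  1.56676763e-01  9.87649934e-01]
 [-9.99999998e-01  6.88326305e-05  1.41225732e-06]]
```

View pics/s13.png

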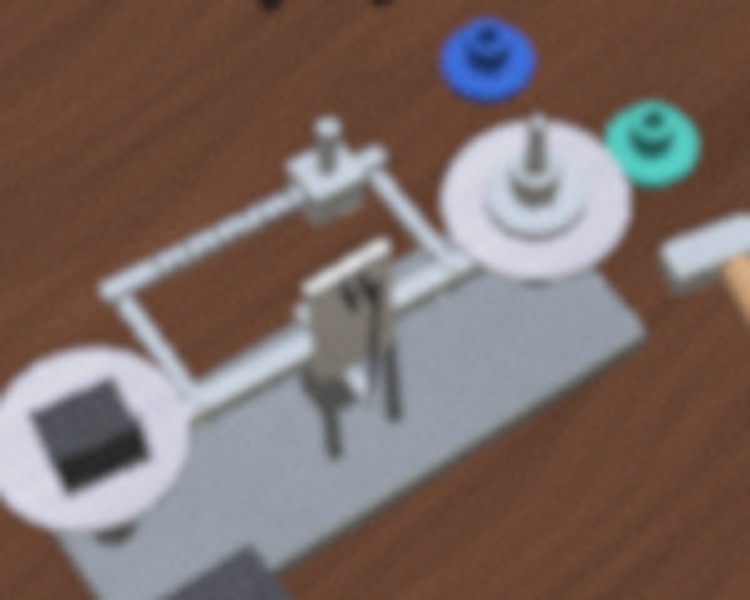

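View pics/sd13.png

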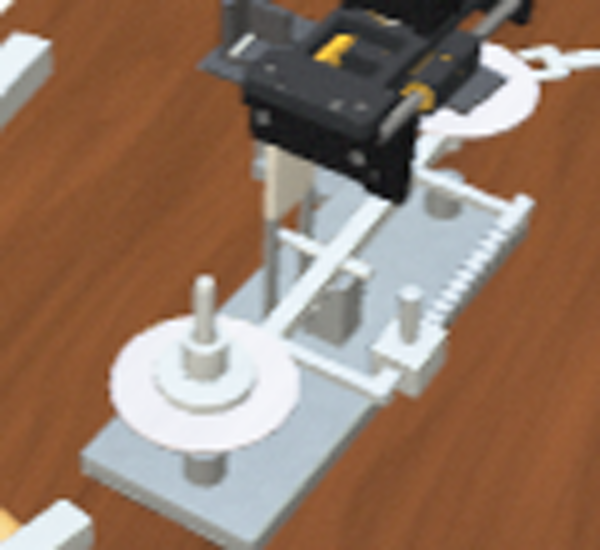

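View pics/wrist13.png

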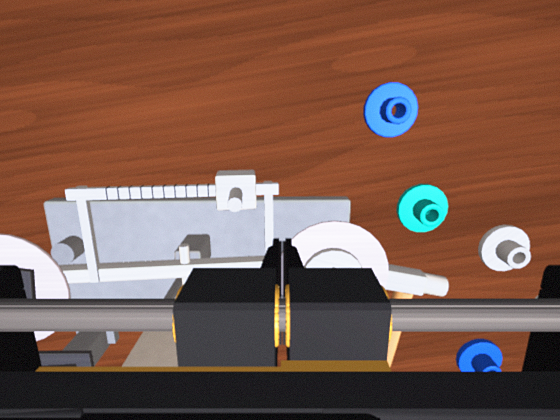

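Run:
```python
from h import *
s=cal("scene"); d=cal("side")
for z in(.212,.197,.182): print(z,proj(s,[.572,.103,z]),proj(d,[.572,.103,z]))
print("now",180+537/5,170+115/5,230+205/5,150+280/5,"tri",two(s,(180+537/5,170+115/5),d,(271,206)))
a=(180+327/5,170+126/5);b=(230+410/5,150+293/5)
p=two(s,a,d,b);print("pin",p)
ctr=np.array([.5498,-.046]);q=p[0][:2]-ctr; print("rider bal xy",q@[.988,-.154],q@[.154,.988])
w=cal("wrist")
for z in (.145,.15,.155): print(onz(w,(235.5,205),z), (onz(w,(235.5,205),z)[:2]-ctr)@[.154,.988],(onz(w,(235.5,205),z)[:2]-ctr)@[.988,-.154])
```

```text
0.212 [287.34857337 187.41271875] [269.9671135  197.71373989]
0.197 [287.30301367 190.54195876] [269.99200127 201.78022876]
0.182 [287.25828033 193.61444093] [270.01640901 205.76828618]
now 287.4 193.0 271.0 206.0 tri (array([0.56987073, 0.10394608, 0.18243563]), np.float64(0.0025034699225602738))
pin (array([0.47402135, 0.02894076, 0.14751629]), np.float64(0.0019597670203250496))
rider bal xy -0.08641018043557536 0.062371563094535475
[0.47672693 0.02908075 0.145     ] 0.06292653212765664 -0.08375862435375198
[0.47544858 0.02997317 0.15      ] 0.06361137400822382 -0.08515907131129753
[0.47417023 0.03086559 0.155     ] 0.06429621588879099 -0.08655951826884313
```

```bash
python3 -m creep '[[[0.04,0,0],[0,0,0],0],[[0.08,0,0],[0,0,0],0],[[0.1,0,0],[0,0,0],0],[[0.11,0,0],[0,0,0],0],[[0.119,0,0],[0,0,0],0],[[0.119,0,0],[0,0,0],0],[[0.119,0,0],[0,0,0],0]]'
python3 - <<'E'
from h import *
im=viewer.capture("side");cv2.imwrite("pics/sd14.png",cv2.resize(im[150:260,230:350],None,fx=5,fy=5,interpolation=cv2.INTER_CUBIC))
im=viewer.capture("wrist");cv2.imwrite("pics/w14.png",im)
E
```

```text
clock: 18.95
ee_pos: [0.482, 0.066, 0.1314]
ee_rot: [-1.095, 1.278, 1.093]
contact_force: [0.5, 0.5, -0.1]
gripper_width: 0.0008
```

View pics/sd14.png

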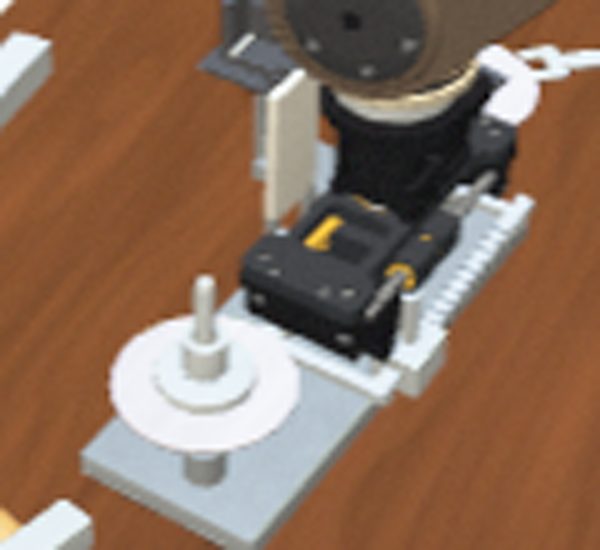

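View pics/w14.png

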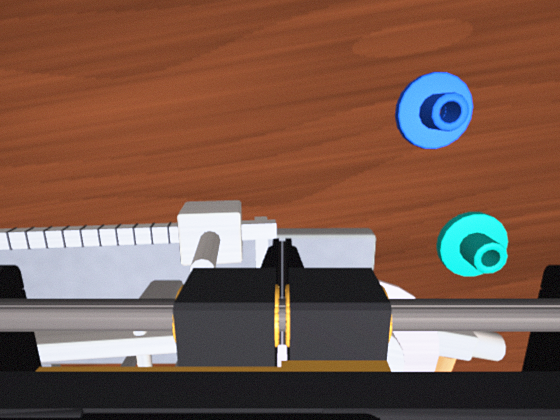

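```bash
python3 -m creep '[[[0,0,-0.006],[0,0,0],0],[[0,0,-0.012],[0,0,0],0],[[0,0,-0.014],[0,0,0],0],[[0,0,-0.016],[0,0,0],0],[[0,0,-0.018],[0,0,0],0],[[0,0,-0.02],[0,0,0],0],[[0,0,-0.022],[0,0,0],0],[[0,0,-0.024],[0,0,0],0]]'
python3 -m creep '[[[0,0,-0.002],[0,0,0],0],[[0,0,-0.004],[0,0,0],0],[[0,0,-0.006],[0,0,0],0],[[0,0,-0.008],[0,0,0],0],[[0,0,-0.01],[0,0,0],0],[[0,0,-0.012],[0,0,0],0],[[0,0,-0.014],[0,0,0],0],[[0,0,-0.016],[0,0,0],0]]'
python3 - <<'E'
from h import *
im=viewer.capture("wrist");cv2.imwrite("pics/w15.png",im)
im=viewer.capture("scene"); cv2.imwrite("pics/s15.png",cv2.resize(im[170:290,180:330],None,fx=5,fy=5,interpolation=cv2.INTER_CUBIC))
E
```

```text
clock: 19.85
ee_pos: [0.4778, 0.0422, 0.1307]
ee_rot: [-1.094, 1.278, 1.094]
contact_force: [0.2, 1.2, -0.3]
gripper_width: 0.0004
clock: 20.65
ee_pos: [0.4753, 0.0263, 0.1308]
ee_rot: [-1.094, 1.278, 1.094]
contact_force: [0.5, 1.9, 2.2]
gripper_width: 0.0007
```

View pics/w15.png

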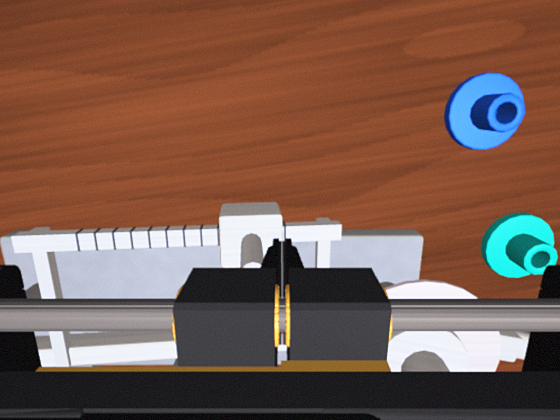

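View pics/s15.png

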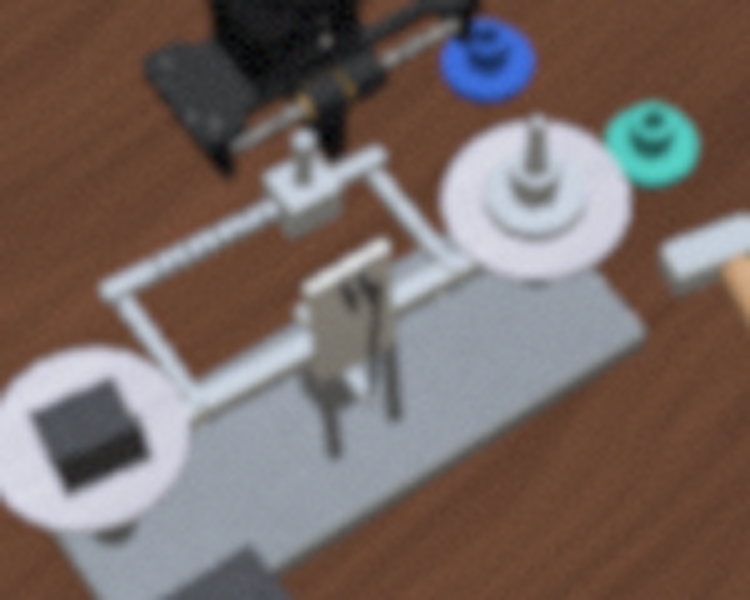

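```bash
python3 -m creep '[[[0,0,-0.002],[0,0,0],0],[[0,0,-0.004],[0,0,0],0],[[0,0,-0.006],[0,0,0],0],[[0,0,-0.008],[0,0,0],0],[[0,0,-0.01],[0,0,0],0],[[0,0,-0.01],[0,0,0],0],[[0,0,-0.01],[0,0,0],0],[[0,0,-0.01],[0,0,0],0]]'
python3 - <<'E'
from h import *
im=viewer.capture("scene"); cv2.imwrite("pics/s16.png",cv2.resize(im[170:290,180:330],None,fx=5,fy=5,interpolation=cv2.INTER_CUBIC))
E
```

```text
clock: 21.55
ee_pos: [0.4737, 0.0166, 0.1306]
ee_rot: [-1.094, 1.279, 1.095]
contact_force: [0.4, 0.9, 0.5]
gripper_width: 0.0001
```

View pics/s16.png

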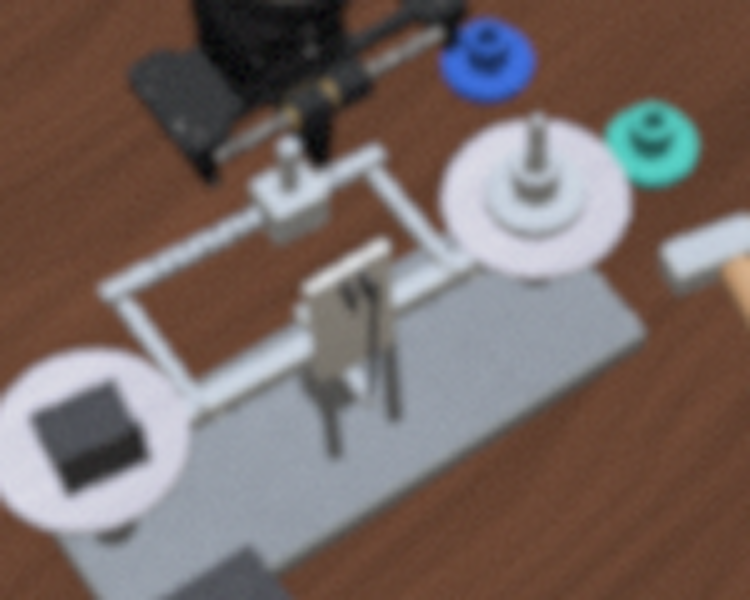

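```bash
cat >> h.py <<'E'
def pan(im):
    hsv=cv2.cvtColor(im,cv2.COLOR_BGR2HSV); m=((hsv[...,1]<60)&(hsv[...,2]>140)).astype(np.uint8); m[:225]=0; m[300:]=0; m[:,:165]=0; m[:,240:]=0
    cs,_=cv2.findContours(m,cv2.RETR_EXTERNAL,cv2.CHAIN_APPROX_NONE); k=max(cs,key=cv2.contourArea).reshape(-1,2)
    k=k[k[:,0]<212]; e=cv2.fitEllipse(cv2.convexHull(k).astype(np.float32)); return e[0],e[1]
def tilt(im):
    a=pan(cv2.imread("pics/scene1.png"))[0][1]; b=pan(cv2.imread("pics/scene13.png"))[0][1]; c=pan(im)[0][1]
    return -.1+.2*(c-b)/(a-b)
E
python3 -m creep '[[[0,0,-0.002],[0,0,0],0],[[0,0,-0.004],[0,0,0],0],[[0,0,-0.006],[0,0,0],0],[[0,0,-0.008],[0,0,0],0],[[0,0,-0.008],[0,0,0],0],[[0,0,-0.008],[0,0,0],0],[[0,0,-0.008],[0,0,0],0],[[0,0,-0.008],[0,0,0],0],[[0,0,-0.008],[0,0,0],0]]'
python3 - <<'E'
from h import *
for n in ("scene0","scene1","scene13"): im=cv2.imread(f"pics/{n}.png"); print(n,pan(im),tilt(im))
im=viewer.capture("scene"); print(pan(im),tilt(im)); cv2.imwrite("pics/s17.png",cv2.resize(im[170:290,180:330],None,fx=5,fy=5,interpolation=cv2.INTER_CUBIC))
E
```

```text
clock: 22.5
ee_pos: [0.4725, 0.0087, 0.1307]
ee_rot: [-1.094, 1.278, 1.094]
contact_force: [0.0, -0.5, 0.1]
gripper_width: 0.0007
scene0 ((208.6104736328125, 258.2940368652344), (53.9438591003418, 69.95928192138672)) 0.1
scene1 ((208.6104736328125, 258.2940368652344), (53.9438591003418, 69.95928192138672)) 0.1
scene13 ((198.8910675048828, 260.16180419921875), (42.48257827758789, 70.59508514404297)) -0.1
((198.95314025878906, 259.7235107421875), (42.689327239990234, 69.658935546875)) -0.05306766008202213
```

View pics/s17.png

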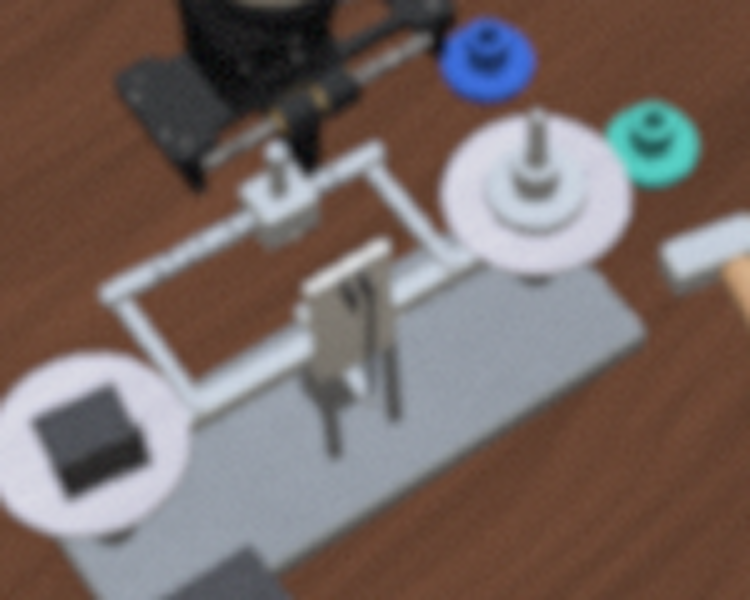

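```bash
cat >> h.py <<'E'
def rowpos(im):
    up=lambda a:cv2.resize(a,None,fx=8,fy=8,interpolation=cv2.INTER_CUBIC)
    T=up(cv2.imread("pics/scene13.png"))[236*8:282*8,176*8:220*8]
    S=up(im)[226*8:296*8,168*8:228*8]
    r=cv2.matchTemplate(S,T,cv2.TM_CCOEFF_NORMED); _,v,_,l=cv2.minMaxLoc(r); return l[1]/8+226,l[0]/8+168,v
def tilt2(im):
    a=rowpos(cv2.imread("pics/scene1.png"))[0]; b=rowpos(cv2.imread("pics/scene13.png"))[0]; return -.1+.2*(rowpos(im)[0]-b)/(a-b)
E
python3 - <<'E'
from h import *
for n in ("scene0","scene1","scene13"): im=cv2.imread(f"pics/{n}.png"); print(n,rowpos(im),tilt2(im))
im=viewer.capture("scene"); print(rowpos(im),tilt2(im))
E
```

```text
scene0 (241.0, 177.625, 0.9759127497673035) 0.1
scene1 (241.0, 177.625, 0.9759408831596375) 0.1
scene13 (236.0, 176.0, 1.0) -0.1
(237.0, 176.25, 0.9970235824584961) -0.060000000000000005
```

```bash
python3 -m creep '[[[0,0,-0.002],[0,0,0],0],[[0,0,-0.004],[0,0,0],0],[[0,0,-0.006],[0,0,0],0],[[0,0,-0.008],[0,0,0],0],[[0,0,-0.01],[0,0,0],0],[[0,0,-0.012],[0,0,0],0],[[0,0,-0.014],[0,0,0],0],[[0,0,-0.016],[0,0,0],0],[[0,0,-0.018],[0,0,0],0],[[0,0,-0.018],[0,0,0],0],[[0,0,-0.018],[0,0,0],0],[[0,0,-0.018],[0,0,0],0]]'
python3 -m creep '[[[0,0,0],[0,0,0],0],[[0,0,0],[0,0,0],0],[[0,0,0],[0,0,0],0],[[0,0,0],[0,0,0],0],[[0,0,0],[0,0,0],0],[[0,0,0],[0,0,0],0],[[0,0,0],[0,0,0],0],[[0,0,0],[0,0,0],0],[[0,0,0],[0,0,0],0],[[0,0,0],[0,0,0],0]]'
python3 - <<'E'
from h import *
im=viewer.capture("scene"); print(rowpos(im),tilt2(im)); cv2.imwrite("pics/s18.png",cv2.resize(im[170:290,180:330],None,fx=5,fy=5,interpolation=cv2.INTER_CUBIC))
E
```

```text
clock: 23.8
ee_pos: [0.4698, -0.009, 0.1307]
ee_rot: [-1.094, 1.278, 1.094]
contact_force: [0.6, 0.4, 0.5]
gripper_width: 0.001
clock: 24.8
ee_pos: [0.4698, -0.0091, 0.1308]
ee_rot: [-1.095, 1.278, 1.094]
contact_force: [0.4, 1.0, -0.2]
gripper_width: 0.0006
(238.625, 176.625, 0.9901778101921082) 0.0050000000000000044
```

View pics/s18.png

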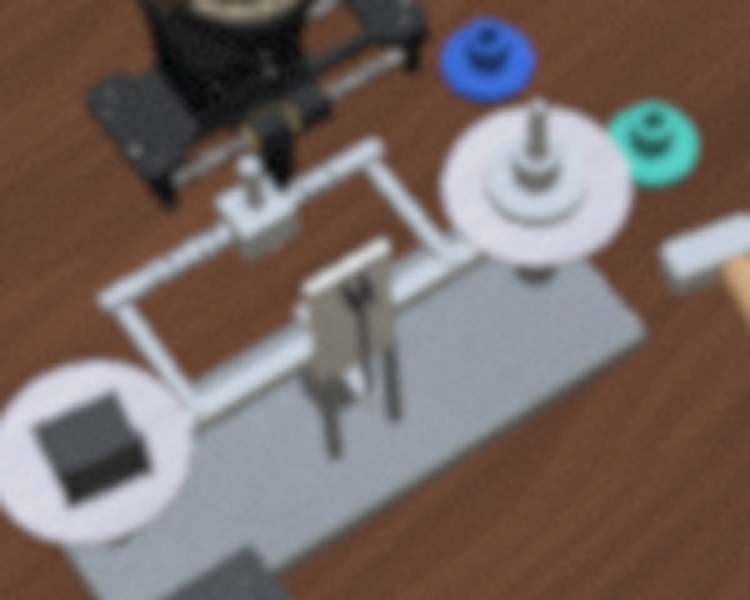

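```bash
python3 -m creep '[[[0,0,0.003],[0,0,0],0],[[0,0,0.01],[0,0,0],0],[[0,0,0.025],[0,0,0],0],[[0,0,0.025],[0,0,0],0],[[-0.03,0,0.025],[0,0,0],0],[[-0.07,0,0.025],[0,0,0],0],[[-0.1,0,0.025],[0,0,0],0],[[-0.1,0,0.025],[0,0,0],0],[[-0.1,0,0.025],[0,0,0],0],[[-0.1,0,0.025],[0,0,0],0],[[-0.1,0,0.025],[0,0,0],0],[[-0.1,0,0.025],[0,0,0],0]]'
python3 -m creep '[[[0,0,0],[0,0,0],0],[[0,0,0],[0,0,0],0],[[0,0,0],[0,0,0],0],[[0,0,0],[0,0,0],0],[[0,0,0],[0,0,0],0],[[0,0,0],[0,0,0],0],[[0,0,0],[0,0,0],0],[[0,0,0],[0,0,0],0],[[0,0,0],[0,0,0],0],[[0,0,0],[0,0,0],0]]'
python3 - <<'E'
from h import *
for i in range(3): im=viewer.capture("scene"); print(rowpos(im),tilt2(im))
cv2.imwrite("pics/s19.png",cv2.resize(im[205:265,230:275],None,fx=10,fy=10,interpolation=cv2.INTER_CUBIC))
im=viewer.capture("side"); cv2.imwrite("pics/sd19.png",cv2.resize(im[150:260,230:350],None,fx=5,fy=5,interpolation=cv2.INTER_CUBIC))
E
```

```text
clock: 26.05
ee_pos: [0.4734, 0.0156, 0.2299]
ee_rot: [-1.094, 1.279, 1.095]
contact_force: [-0.0, 0.5, 0.0]
gripper_width: 0.0007
clock: 27.05
ee_pos: [0.4736, 0.0156, 0.2308]
ee_rot: [-1.094, 1.278, 1.094]
contact_force: [-0.1, 0.1, 0.9]
gripper_width: 0.0004
(237.375, 176.25, 0.9960051774978638) -0.045
(237.375, 176.25, 0.9960727691650391) -0.045
(237.375, 176.25, 0.9960159063339233) -0.045
```

View pics/s19.png

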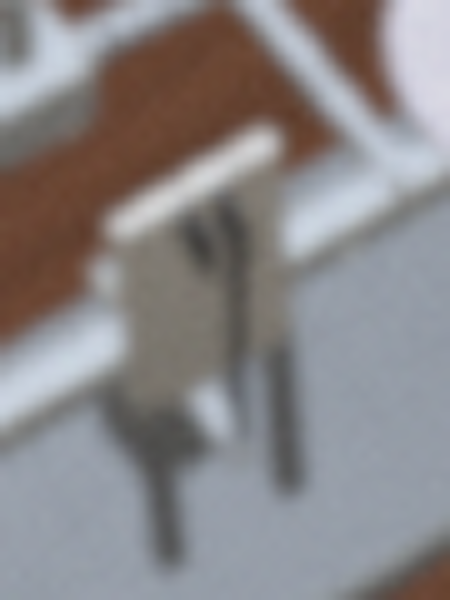

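View pics/sd19.png

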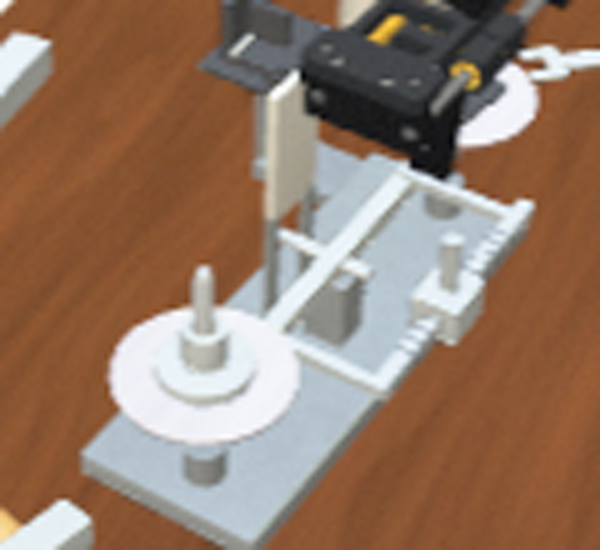

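```bash
python3 -m creep '[[[0.05,0,0],[0,0,0],0],[[0.085,0,0],[0,0,0],0],[[0.1,0,0],[0,0,0],0],[[0.1,0,0],[0,0,0],0],[[0.1,0,-0.008],[0,0,0],0],[[0.1,0,-0.016],[0,0,0],0],[[0.1,0,-0.02],[0,0,0],0],[[0.1,0,-0.022],[0,0,0],0],[[0.1,0,-0.024],[0,0,0],0],[[0.1,0,-0.026],[0,0,0],0],[[0.1,0,-0.028],[0,0,0],0],[[0.1,0,-0.03],[0,0,0],0]]'
python3 -m creep '[[[0,0,-0.002],[0,0,0],0],[[0,0,-0.004],[0,0,0],0],[[0,0,-0.006],[0,0,0],0],[[0,0,-0.008],[0,0,0],0],[[0,0,-0.01],[0,0,0],0],[[0,0,-0.012],[0,0,0],0],[[0,0,-0.012],[0,0,0],0],[[0,0,-0.012],[0,0,0],0]]'
python3 -m creep '[[[0,0,0.003],[0,0,0],0],[[0,0,0.01],[0,0,0],0],[[0,0,0.025],[0,0,0],0],[[0,0,0.025],[0,0,0],0],[[-0.03,0,0.025],[0,0,0],0],[[-0.07,0,0.025],[0,0,0],0],[[-0.1,0,0.025],[0,0,0],0],[[-0.1,0,0.025],[0,0,0],0],[[-0.1,0,0.025],[0,0,0],0],[[-0.1,0,0.025],[0,0,0],0],[[-0.1,0,0.025],[0,0,0],0],[[-0.1,0,0.025],[0,0,0],0]]'
python3 -m creep '[[[0,0,0],[0,0,0],0],[[0,0,0],[0,0,0],0],[[0,0,0],[0,0,0],0],[[0,0,0],[0,0,0],0],[[0,0,0],[0,0,0],0],[[0,0,0],[0,0,0],0],[[0,0,0],[0,0,0],0],[[0,0,0],[0,0,0],0],[[0,0,0],[0,0,0],0],[[0,0,0],[0,0,0],0]]'
python3 - <<'E'
from h import *
for i in range(3): im=viewer.capture("scene"); print(rowpos(im),tilt2(im))
cv2.imwrite("pics/s20.png",cv2.resize(im[205:265,230:275],None,fx=10,fy=10,interpolation=cv2.INTER_CUBIC))
E
```

```text
clock: 28.45
ee_pos: [0.4691, -0.0141, 0.1308]
ee_rot: [-1.095, 1.278, 1.094]
contact_force: [-0.1, 1.9, 1.9]
gripper_width: 0.0004
clock: 29.25
ee_pos: [0.4671, -0.0259, 0.1307]
ee_rot: [-1.094, 1.279, 1.094]
contact_force: [0.5, 0.9, -0.1]
gripper_width: 0.0008
clock: 30.45
ee_pos: [0.4708, -0.0012, 0.2299]
ee_rot: [-1.094, 1.279, 1.095]
contact_force: [-0.0, -0.3, 0.2]
gripper_width: 0.0007
clock: 31.45
ee_pos: [0.471, -0.0012, 0.2307]
ee_rot: [-1.094, 1.278, 1.094]
contact_force: [0.2, -0.2, 0.3]
gripper_width: 0.0006
(238.375, 176.5, 0.9912930130958557) -0.0050000000000000044
(238.375, 176.5, 0.9913424253463745) -0.0050000000000000044
(238.375, 176.5, 0.9912457466125488) -0.0050000000000000044
```

View pics/s20.png

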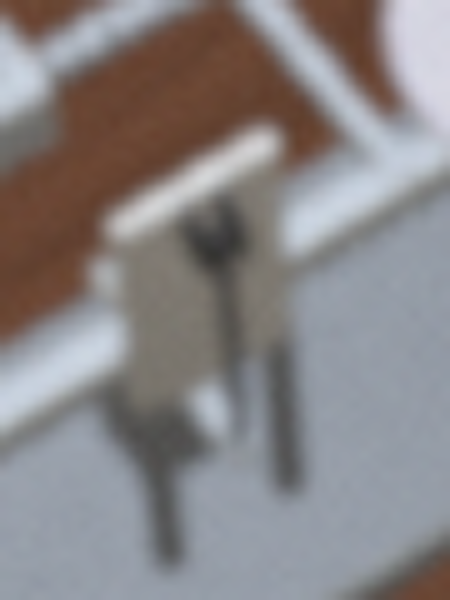

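Run:
```python
from h import *
im=viewer.capture("scene"); print(tilt2(im)); cv2.imwrite("pics/scene21.png",im)
im=viewer.capture("side"); cv2.imwrite("pics/side21.png",im)
```

```text
-0.0050000000000000044
```

View pics/scene21.png

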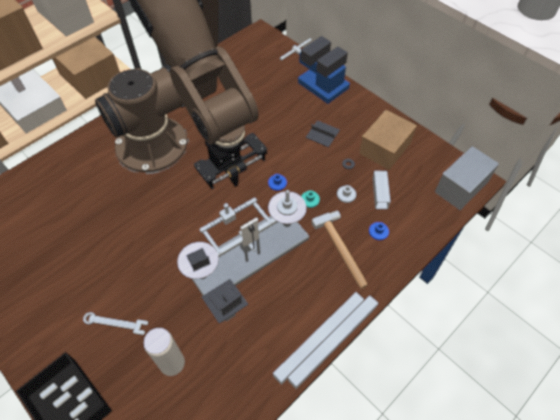

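View pics/side21.png

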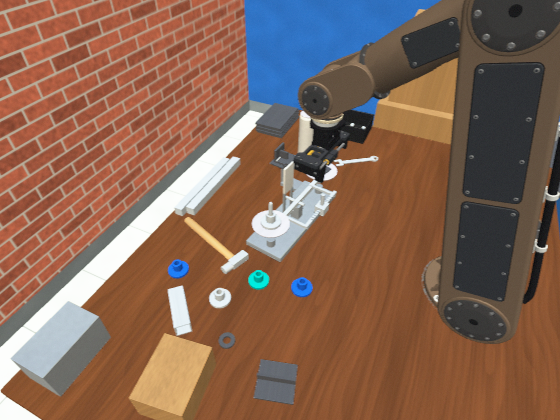

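The scene view (pans at 198,260 and 287,207) and side view (disc on pan at 270,222) show the disc flat on its pan. The beam is level, the unused disc is on the bench, and the arm is clear.

```bash
python3 -c "
from bench import job
print(job.sign_off())"
```

```text
the job is handed in; nothing more can be done
None
```

The bracket is weighed and the job is handed in, at about 31.6 s on the robot's clock. One disc was enough to sink the weight pan, so I left the second white disc on the bench. I pushed the rider's pin back with the shut fingers in several light pushes until the beam floated.

- **Beam:** the last pictures put it at about -0.005 rad, unchanged over four readings. The resolution is about 0.005 rad and the limit is 0.025. The pointer stood midway between its prongs.
- **Disc and bench:** the disc lay flat on the pan over the spindle. By eye, both brackets and the bystanders were where they started, and the arm was clear of everything.
- **Forces:** the readings stayed at about 4 N or less while placing the disc and under about 3 N while pushing. These are noisy samples taken at the end of each move.
- **Checks that disagreed:**
  - While the fingers still touched the pin, the tilt read +0.005. After I backed off it settled at -0.045, so I pushed about 17 mm further and measured again with nothing touching.
  - My first tilt measurement, an ellipse fitted to the load pan, was unreliable, so I replaced it with image template matching.
  - While lowering the disc, the bore touched the spindle about 1.5 mm off centre, with about 2.5 N sideways. I corrected this by 1.5 mm before going further down.

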